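Weigh the key tag holder on the sprung hook and set the marker

ROBOT

A 6-joint arm with a two-finger parallel gripper is mounted at the origin on the work surface. World frame = base frame: x ahead of the robot, y to its left, z up, the work surface at z = 0. Lengths are in m, angles in rad, forces in N, time in s.
With the tool pointing down it reaches from about 0.375 to 0.9 m from the base axis. Payload 3.1 kg.
Tool frame: the origin (TCP) lies at the very end of the fingers, on their centre line; the grasp point (between the pads) lies 19 mm behind it (grip_depth is the distance from the TCP to the grasp point, in m); z points along the fingers, y is the direction in which the jaws open and shut (so a half turn about z gives the same grasp; the last joint's range is limited). The gripper opens to 87 mm and grips with 3 to 60 N. Pads are 19 mm wide; open, the fingers measure 117 mm over their backs; the gripper's body (75 mm by 190 mm) begins 51 mm behind the grasp point.
Start: joints at [-1.323, 0.527, 1.433, -0, 1.181, -0.178], TCP at [0.258, -0.569, 0.223] pointing down, gripper open.
Joint ranges: [-3.08, 3.08], [-0.75, 2.2], [0.22, 2.44], [-1.43, 4.57], [0, 2.65], [-2.85, 2.85]. Speed limits (rad/s): [2.79, 2.79, 3.14, 3.14, 3.14, 3.14].

INTERFACE

Orientations are given as [roll, pitch, yaw] about the fixed x, y, z axes, in that order (R = Rz(yaw) Ry(pitch) Rx(roll)).
In Python, from workcell import * gives the robot as it stands. The module is installed in compiled form; this text tells all that it offers.
- The arm moves only by the shell command python3 -m pendant 'ROWS' [OPENING] [FORCE]. ROWS is JSON, a list of rows, each a list of 4 numbers: the shift along the tool's x, y, z in units of 0.04 m (1.0 is 0.04 m), then the turn about the tool's z in units of 90 degrees (1.0 is 90 degrees). A call has exactly 10 rows; each row shifts and turns the commanded pose from where the row before left it, along the tool's axes as they then stand; what a row does not reach is not made up. A row lasts 1/10 s, in which the tool goes at most 50 mm and 8.59 degrees, less where a joint would pass 70% of its speed; a pose out of reach is approached as far as the arm can. A call with a number of a shift or a turn outside -1 to 1 is refused whole. A call with a gripper value outside its range is refused whole. OPENING is the opening, from 0 (shut) to 1 (fully open), set as the call begins (- or left out, the last holds). The fingers move at their own pace and stop on an object; FORCE is the grip in N (left out, the last holds). Time passes only in rows, so rows that do not move let the fingers close, or fill a call up. It gives the time, the measured TCP pose, the force and the opening at its end, in the units of the state.
- read_state(): the state, without advancing time (a new reading comes with each control period).
- get_image(name): name is "side" or "top" or "wrist"; returns the picture (480x640x3 uint8, blue, green, red); there is no depth.
- calibration(name): a dict with "fx", "fy", "cx", "cy" (pixels), "k1" (the pictures are not rectified: a ray, as slopes to the right and down, at radius r is drawn at 1 + k1 r^2 times it, then the intrinsics apply), "rvec" (rotation vector, rad) and "tvec" (3), from world to camera coordinates, as OpenCV has them; the wrist camera has in their place "T_tool_cam" (4x4, takes a point from camera to tool coordinates, whose origin is the TCP and whose axes are the flange's). Camera axes: x right, y down, z forward; pixel columns grow to the right and rows downward; lengths in m; the calibration is good to about 2 mm. A picture is of the moment at which its call begins: read the wrist's pose just before it. calibration takes no time and is no camera call.
- hand_in(): hands the job in, once; it reports no verdict.
Trained networks look in the newest picture that a camera, given by its name, has taken for a name from the list of things; names that differ only in an ending like _2 or _b are one class to them, and where a whole thing is asked for, a point or a joint stands for the part that bears it (a point fixed in the world has none). Each returns a list of dicts, best first, with "confidence" (0 to 1); they miss things now and then, are a little off and sometimes report something else, mostly with a low value. They report only what shows in the picture. A call takes as long as a camera call. They do not tell look-alikes from the thing itself.
- spot_in(camera, thing): "bbox" ([left, top, right, bottom] in pixels, round what is visible of it).
- mark_of(camera, thing): "location" ([column, row] in pixels: a listed point, or the origin of a listed thing).
The state is a dict: "time_s": time; "joints": joint angles; "joint_velocities": joint speeds; "effort": joint torques, N m; "tcp_pos": TCP position; "eef_rot": TCP orientation; "force": force on the tool from outside, world axes, zero at the start; "ft_torque": the same for the moment, N m; "finger_gap": finger opening in m.
Only numpy, scipy, OpenCV 4.12 (cv2) and the standard library are available. Lean on these libraries where they do the work, as an engineer would, in place of code of your own. Each camera call takes 0.05 s, during which the arm holds its last target.

TASK

Weigh the white key tag holder: hang it by its window on the sprung hook of the scale, easing it down so that the hook never bottoms out, and let go. When the hook has come to rest, push the blue marker down its rod until it is level with the red pointer, leaving the holder hanging still. Leave the dish with its marble, the bead bangle and the aluminium tray where they are.

Things in the scene. Friction and masses are not known exactly. Their poses are not given: they have to be found in the camera images.
- stand: Fixed scale stand: oak foot 120 x 270 x 18 mm (45 mm to -x, 75 mm to +x of the origin), three upright 10 mm steel rods at y = 0, -90 and +90 mm, joined by a steel rail along y, top 245 mm above the table. Origin on the table at the middle rod. The hook sticks out to its own -x, roughly towards the robot; y runs along the rail.
- hook (a joint): Dip of the sprung hook in m: 0 unloaded, grows downward; bottom stop at 0.050, bottomed out from about 0.046. Spring about 86 N/m, lightly damped: it bobs for 1 to 2 s after a sudden load. The weight of the holder varies; it makes the hook dip 18 to 32 mm at rest.
- hook_seat (a point): Centre of the top of the hook's level seat, where the hung bar rests; 209 mm above the table unloaded; moves with the hook. Axes as the stand's. The hook is an 8 mm steel bar: a level arm 12 mm higher than the seat comes 84 mm to -x from the middle rod, slopes down to the seat (20 mm long, centre 108 mm from the rod), then turns up to the tip. Its underside is 8 mm below this point.
- hook_tip (a point): Top end of the hook's upturned tip, 16 mm higher than the seat and 25 mm further out (stand's -x); rounded, 8 mm thick. The window goes over it from the -x side.
- pointer (a point): Free end of the red pointer, a level bar 4 mm thick fixed to the hook's grey carriage, reaching from the middle rod 54 mm towards the stand's -y; this point is at mid-thickness. Moves down with the hook. Unloaded, 205 mm above the table. Axes as the stand's.
- marker_mid (a point): The middle of the blue marker on the rod at the stand's y = -90 mm, at half its thickness (12 mm). The marker counts as level with the pointer when this point and pointer are at the same height.
- marker_top (a point): Point on the flat top of the blue marker's finger tab where it can be pushed down: 6 mm above marker_mid, 45 mm in front (stand's -x) of the rod. Tab 26 mm wide (y), 12 mm thick, sticking out 62 mm from the rod. It slides on the upright rod with about 1.5 N friction, stays where left, starts above the pointer and can go down to 142 mm above the table.
- holder: White plastic key tag holder, 0.16 to 0.28 kg, standing upright, same front and back. Origin: centre of underside, z up, x through its thickness, y along its width. Foot 44 x 64 x 8 mm; 10 mm thick above. Panel with coloured tags 60 mm wide up to z = 60; window 42 mm wide, z = 60 to 100, open through x; bar z = 100 to 109; green grip tab 24 mm wide (y), 10 mm thick (x), z = 109 to 145.
- holder_bar (a point): Centre of the underside of the bar above the holder's window (100 mm above its origin); it rests on hook_seat when hung, bar across the hook.
- dish: Bone-coloured shallow ceramic dish, 96 mm across, 26 mm high. Origin at the centre of its underside. Leave alone.
- marble_center (a point): Centre of the green glass marble (18 mm) that lies in the dish. Leave it there.
- bangle: Stiff bangle of amber beads lying flat, 82 mm across, 14 mm high. Origin at its centre on the table. Leave alone.
- tray: Two-tier aluminium tray with a drawer base, 120 x 150 x 112 mm high. Origin at the centre of its underside. Leave alone.
Things that resemble listed ones, but are neither listed nor needed, are in the scene too. There is more than one size of the holder; the job needs the larger.

How it is judged:
By the outcome, as a careful person would: the job done as asked, in the order asked, and still so for the second after the job is handed in, with the robot touching nothing.
It also fails if it takes over 72 s, if anything falls off the work surface, if the arm or the gripper's body presses on something with over 40 N, if the wrist force passes 120 N, or if a joint passes its speed limit or range.

## Working session

There is one attempt and no reset: what is moved stays moved. The work goes in short steps, Python scripts to look and compute and a shell command to move; the robot and the scene stay as the last step left them, time stands still between calls to the robot, and variables do not carry over. Pictures are saved under pics/ and viewed, and the job is handed in when it is done.

```bash
mkdir -p pics; cat > h.py <<'E'
from workcell import *
import numpy as np, cv2
from scipy.spatial.transform import Rotation as R
def K(c):
    return np.array([[c['fx'],0,c['cx']],[0,c['fy'],c['cy']],[0,0,1.]])
def cam(name,st=None):
    c=calibration(name)
    if name=='wrist':
        T=np.array(c['T_tool_cam']); st=st or read_state()
        W=np.eye(4); W[:3,:3]=R.from_euler('xyz',st['eef_rot']).as_matrix(); W[:3,3]=st['tcp_pos']
        M=W@T; return c,M[:3,:3],M[:3,3]
    Rm=R.from_rotvec(np.array(c['rvec']).ravel()).as_matrix(); t=np.array(c['tvec']).ravel()
    return c,Rm.T,-Rm.T@t
def ray(name,px,st=None):
    c,Rw,o=cam(name,st)
    d=np.array([(px[0]-c['cx'])/c['fx'],(px[1]-c['cy'])/c['fy']]); u=d.copy()
    for _ in range(30): u=d/(1+c['k1']*(u@u))
    v=Rw@np.array([u[0],u[1],1]); return o,v/np.linalg.norm(v)
def onz(name,px,z,st=None):
    o,v=ray(name,px,st); return o+v*(z-o[2])/v[2]
def proj(name,P,st=None):
    c,Rw,o=cam(name,st); q=Rw.T@(np.array(P)-o); u=q[:2]/q[2]; u=u*(1+c['k1']*(u@u))
    return np.array([u[0]*c['fx']+c['cx'],u[1]*c['fy']+c['cy']])
def tri(rs):
    A=np.zeros((3,3));b=np.zeros(3)
    for o,v in rs:
        M=np.eye(3)-np.outer(v,v);A+=M;b+=M@o
    p=np.linalg.solve(A,b)
    return p,[np.linalg.norm((np.eye(3)-np.outer(v,v))@(p-o)) for o,v in rs]
E
python3 - <<'E'
from h import *
np.set_printoptions(precision=3,suppress=True)
for n in ['side','top','wrist']:
    im=get_image(n); cv2.imwrite(f'pics/{n}0.png',im)
    c,Rw,o=cam(n); print(n,o,Rw[:,2],c['fx'])
s=read_state();print(s)
for n in ['side','top']:
    for t in ['stand','hook_seat','hook_tip','pointer','marker_mid','marker_top','holder','holder_bar','dish','bangle','tray']:
        print(n,t,[(np.round(m['location']).tolist(),round(m['confidence'],2)) for m in mark_of(n,t)][:4])
E
```

```text
side [0.341 0.515 0.894] [ 0.215 -0.611 -0.762] 462.5607435024584
top [ 0.462 -0.04   1.318] [ 0.081 -0.018 -0.997] 560.7204105855967
wrist [ 0.322 -0.539  0.383] [-0.236 -0.106 -0.966] 408.99689017857145
{'time_s': 0.15, 'joints': array([-1.324,  0.528,  1.434,  0.   ,  1.181, -0.178]), 'joint_velocities': array([-0.   , -0.002, -0.003, -0.   ,  0.001, -0.   ]), 'effort': array([  0.   , -44.043, -17.684,   0.063,   0.055,  -0.   ]), 'tcp_pos': array([ 0.258, -0.569,  0.222]), 'eef_rot': array([-3.14 , -0.   ,  0.426]), 'force': array([-0.008, -0.333,  0.107]), 'ft_torque': array([ 0.035, -0.038, -0.055]), 'finger_gap': 0.08698148026476246}
side stand [([216.0, 360.0], 0.81)]
side hook_seat [([255.0, 326.0], 0.96)]
side hook_tip [([269.0, 322.0], 0.82)]
side pointer [([211.0, 287.0], 0.92), ([356.0, 277.0], 0.27)]
side marker_mid [([214.0, 262.0], 0.92)]
side marker_top [([240.0, 269.0], 0.71), ([358.0, 249.0], 0.52)]
side holder [([358.0, 276.0], 0.87), ([396.0, 287.0], 0.74), ([277.0, 209.0], 0.28)]
side holder_bar [([402.0, 266.0], 0.94), ([357.0, 249.0], 0.81)]
side dish [([381.0, 227.0], 0.65)]
side bangle [([327.0, 242.0], 0.84)]
side tray [([276.0, 211.0], 0.86), ([242.0, 266.0], 0.35), ([379.0, 230.0], 0.16)]
top stand [([219.0, 196.0], 0.68), ([403.0, 182.0], 0.5)]
top hook_seat [([196.0, 235.0], 0.57)]
top hook_tip [([196.0, 248.0], 0.91)]
top pointer [([226.0, 181.0], 0.71)]
top marker_mid [([242.0, 175.0], 0.58)]
top marker_top [([242.0, 201.0], 0.83)]
top holder [([351.0, 294.0], 0.9), ([346.0, 330.0], 0.62)]
top holder_bar [([354.0, 293.0], 0.82), ([347.0, 331.0], 0.58)]
top dish [([412.0, 296.0], 0.83)]
top bangle [([378.0, 251.0], 0.97)]
top tray [([403.0, 184.0], 0.64), ([242.0, 201.0], 0.38)]
```

View pics/side0.png

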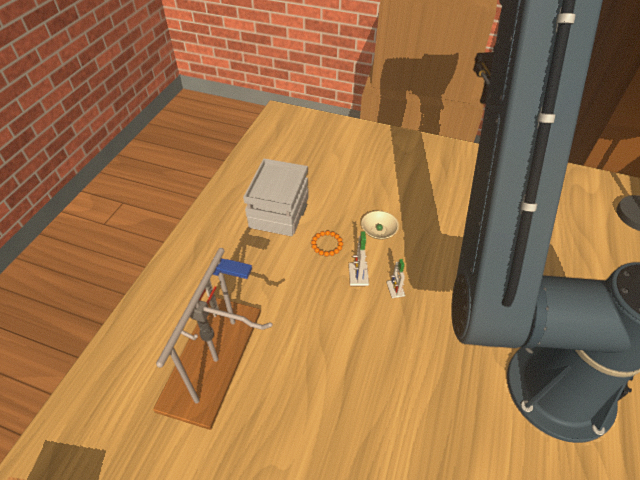

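View pics/top0.png

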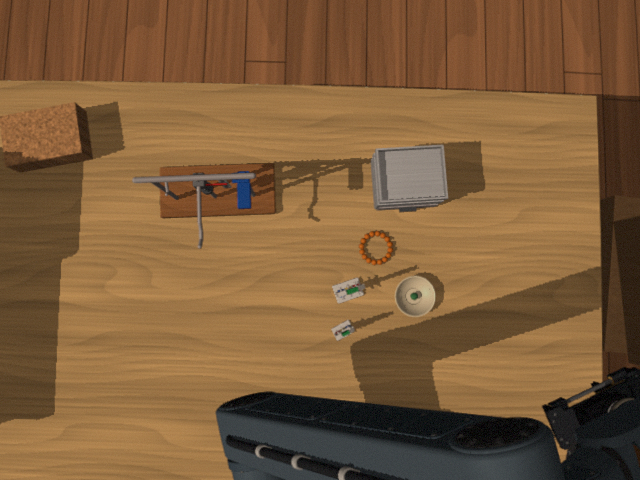

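View pics/wrist0.png

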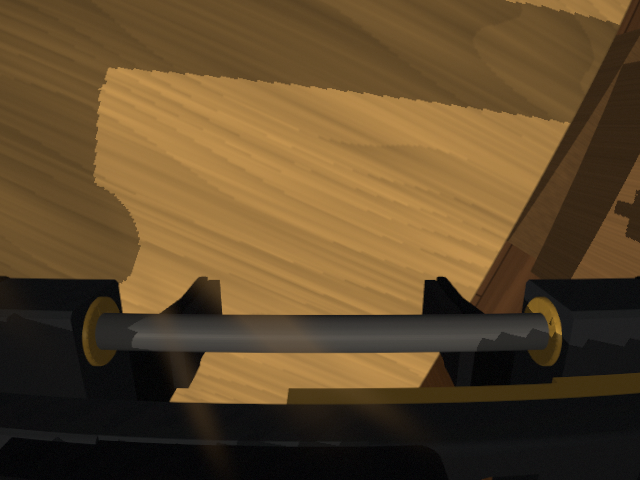

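```bash
python3 - <<'E'
from h import *
np.set_printoptions(precision=3,suppress=True)
P={'hook_seat':((255,326),(196,235)),'hook_tip':((269,322),(196,248)),'pointer':((211,287),(226,181)),'marker_mid':((214,262),(242,175)),'marker_top':((240,269),(242,201)),
'barA':((402,266),(347,331)),'barB':((357,249),(354,293)),'hA':((396,287),(346,330)),'hB':((358,276),(351,294)),'tray':((276,211),(403,184)),'stand':((216,360),(219,196))}
for k,(a,b) in P.items(): print(k,*tri([ray('side',a),ray('top',b)]))
for n,p in [('dish',(412,296)),('bangle',(378,251))]: print(n,onz('top',p,0))
print(onz('side',(381,227),0),onz('side',(327,242),0))
E
```

```text
hook_seat [0.562 0.181 0.217] [np.float64(0.0013061015934512834), np.float64(0.0013061015934514044)]
hook_tip [0.536 0.176 0.237] [np.float64(0.0023624336642497803), np.float64(0.0023624336642497712)]
pointer [0.674 0.128 0.203] [np.float64(0.00170921557264022), np.float64(0.0017092155726402768)]
marker_mid [0.681 0.093 0.231] [np.float64(0.001639049413834908), np.float64(0.0016390494138344893)]
marker_top [0.63  0.091 0.231] [np.float64(0.0018558122078763896), np.float64(0.001855812207876478)]
barA [ 0.367 -0.13   0.083] [np.float64(0.002177947212800292), np.float64(0.0021779472128002995)]
barB [ 0.462 -0.141  0.089] [np.float64(0.009408596679554805), np.float64(0.009408596679554777)]
hA [ 0.366 -0.134 -0.003] [np.float64(0.0010275506111656811), np.float64(0.0010275506111658112)]
hB [ 0.455 -0.144 -0.014] [np.float64(0.006302131142070968), np.float64(0.006302131142070921)]
tray [ 0.718 -0.262  0.005] [np.float64(0.00603460255114192), np.float64(0.006034602551141805)]
stand [ 0.676  0.174 -0.001] [np.float64(0.0019992017726937913), np.float64(0.0019992017726935796)]
dish [ 0.447 -0.288  0.   ]
bangle [ 0.552 -0.206  0.   ]
[ 0.447 -0.303  0.   ] [ 0.563 -0.207  0.   ]
```

```bash
python3 - <<'E'
from h import *
np.set_printoptions(precision=3,suppress=True)
a=cv2.imread('pics/top0.png');b=cv2.imread('pics/side0.png')
x=cv2.resize(a[260:350,310:450],None,fx=5,fy=5,interpolation=cv2.INTER_CUBIC)
cv2.imwrite('pics/c1.png',x[:, :700])
cv2.imwrite('pics/c2.png',cv2.resize(b[215:305,330:420],None,fx=6,fy=6,interpolation=cv2.INTER_CUBIC))
E
```

```text
(no output)
```

View pics/c1.png

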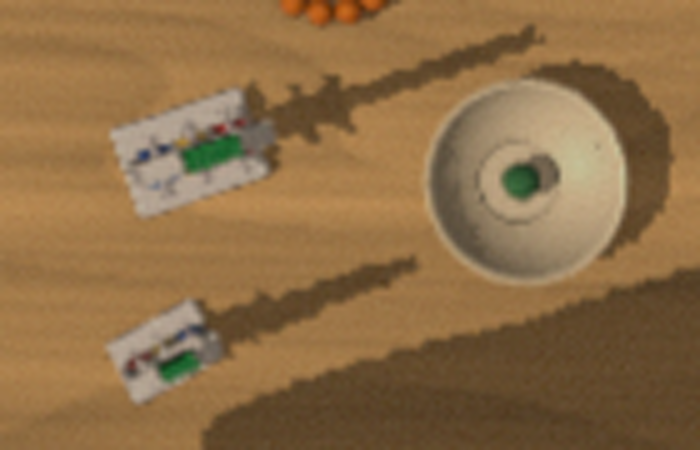

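View pics/c2.png

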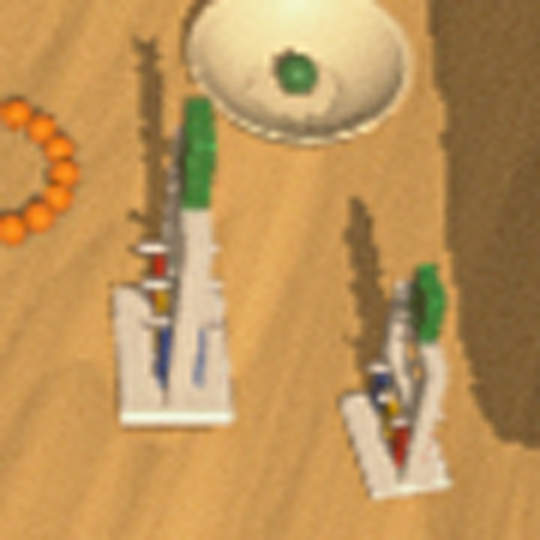

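```bash
python3 - <<'E'
from h import *
np.set_printoptions(precision=3,suppress=True)
q=[np.array(p)/5+[310,260]-.4 for p in [(112,130),(238,90),(270,172),(140,216)]]
w=[onz('top',p,.008)[:2] for p in q]; print(w,np.mean(w,0))
for i in range(4):
    d=w[(i+1)%4]-w[i];print(np.linalg.norm(d),np.degrees(np.arctan2(d[1],d[0])))
g=onz('top',np.array((213,153))/5+[310,260]-.4,.145);print('tab',g)
st=read_state()
print(R.from_euler('xyz',st['eef_rot']).as_matrix())
# stand details: rod ends etc
for z in (0.018,):
  for p in [(160,217),(275,214),(274,163)]: print(onz('top',p,z))
print(onz('top',(136,180),.24),onz('top',(256,176),.24))
E
```

```text
[array([ 0.468, -0.099]), array([ 0.488, -0.157]), array([ 0.45 , -0.173]), array([ 0.428, -0.112])] [ 0.458 -0.135]
0.06184837500460182 -71.29552886672526
0.04097550346324595 -157.69058091255027
0.06409707254169222 109.69959738835227
0.042008976782678224 19.164619120507528
tab [ 0.459 -0.135  0.145]
[[ 0.911  0.413 -0.   ]
 [ 0.413 -0.911 -0.   ]
 [-0.     0.    -1.   ]]
[0.619 0.306 0.018]
[0.632 0.038 0.018]
[0.753 0.044 0.018]
[0.664 0.298 0.24 ] [0.676 0.064 0.24 ]
```

```bash
python3 -m pendant '[[0.2,-0.17,-0.1,0],[0.5,-0.43,-0.2,0],[0.7,-0.6,-0.2,0],[0.7,-0.6,-0.2,0],[0.7,-0.6,0,0],[0.7,-0.6,0,0],[0.7,-0.6,0,0],[0.7,-0.6,0,0],[0.7,-0.6,0,0],[0.7,-0.6,0,0]]' 1 20
python3 -m pendant '[[0.7,-0.6,0,0],[0.7,-0.6,0,0],[0.6,-0.5,0,0],[0.4,-0.4,0,0],[0.2,-0.2,0,0],[0.12,-0.12,0,0],[0,0,0,0.03],[0,0,0,0.026],[0,0,0,0],[0,0,0,0]]'
python3 - <<'E'
from h import *
s=read_state();cv2.imwrite('pics/w1.png',get_image('wrist'));print(s['tcp_pos'],s['eef_rot'])
for t in ['holder','holder_bar','hook_seat']: print(t,mark_of('wrist',t),spot_in('wrist',t))
E
```

```text
time_s: 2.25
tcp_pos: [0.3989, -0.2662, 0.251]
eef_rot: [3.141, -0.0, 0.426]
force: [-0.0, -0.7, 0.2]
finger_gap: 0.087
time_s: 3.25
tcp_pos: [0.4574, -0.1358, 0.2506]
eef_rot: [3.141, 0.0, 0.338]
force: [-0.4, -0.9, 0.8]
finger_gap: 0.0868
[ 0.45737512 -0.135826    0.25057181] [3.14145607e+00 1.31645446e-04 3.37697247e-01]
holder [{'location': [320.6, 199.9], 'confidence': 0.64}, {'location': [283.1, 277.9], 'confidence': 0.61}] [{'bbox': [251.5, 261.3, 311.4, 314.8], 'confidence': 0.9}, {'bbox': [283.4, 179.1, 362.8, 240.8], 'confidence': 0.67}]
holder_bar [{'location': [322.1, 219.7], 'confidence': 0.81}, {'location': [277.1, 308.2], 'confidence': 0.78}] [{'bbox': [250.3, 264.1, 309.1, 312.9], 'confidence': 0.75}, {'bbox': [281.1, 179.2, 361.1, 242.8], 'confidence': 0.57}]
hook_seat [{'location': [321.9, 199.8], 'confidence': 0.32}] []
```

View pics/w1.png

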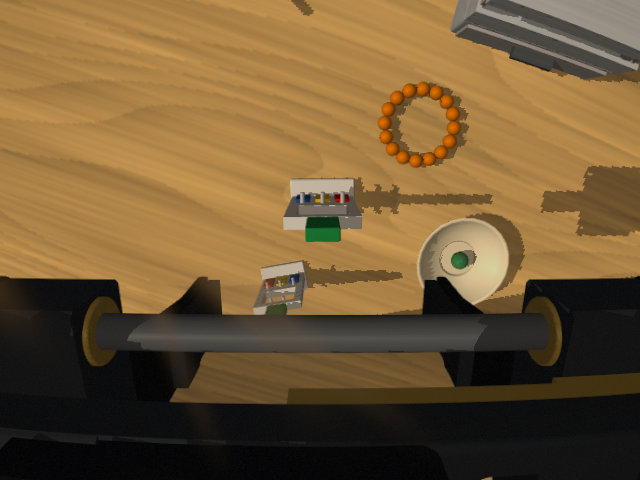

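```bash
python3 - <<'E'
from h import *
np.set_printoptions(precision=4,suppress=True)
a=cv2.imread('pics/w1.png')
cv2.imwrite('pics/c3.png',cv2.resize(a[170:330,240:380],None,fx=5,fy=5,interpolation=cv2.INTER_CUBIC)[:600])
s=read_state()
Rt=R.from_euler('xyz',s['eef_rot']).as_matrix()
def T(p): return Rt.T@(p-s['tcp_pos'])
print('bar',T(onz('wrist',(322.1,219.7),.1)),'org',T(onz('wrist',(320.6,199.9),0)))
for p in [(305,218),(340,218),(305,231),(341,231),(306,241),(340,241)]: print(p,T(onz('wrist',p,.145)))
for y in (-.012,.012):
  for x in(-.005,.005): print(proj('wrist',s['tcp_pos']+Rt@np.array([x,y,s['tcp_pos'][2]-.145])))
E
```

```text
bar [0.0029 0.0001 0.1505] org [ 0.0018 -0.0013  0.2505]
(305, 218) [ 0.0138 -0.0114  0.1055]
(340, 218) [0.0138 0.012  0.1055]
(305, 231) [ 0.0049 -0.0115  0.1055]
(341, 231) [0.0049 0.0127 0.1055]
(306, 241) [-0.0021 -0.0109  0.1055]
(340, 241) [-0.0021  0.0121  0.1055]
[304.3801 245.1707]
[304.2189 230.8596]
[339.7402 245.1673]
[339.9115 230.8572]
```

View pics/c3.png

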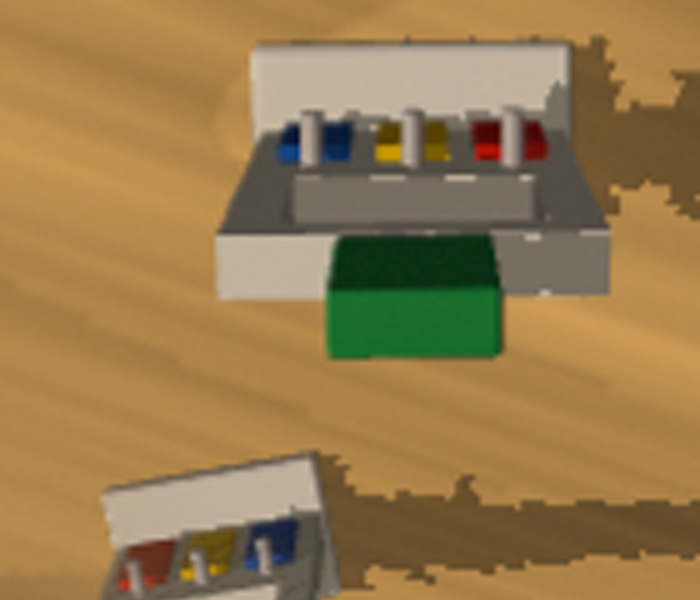

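```bash
python3 -m pendant '[[0.06,0.01,0.2,0],[0,0,0.4,0],[0,0,0.6,0],[0,0,0.6,0],[0,0,0.6,0],[0,0,0.5,0],[0,0,0.3,0],[0,0,0.15,0],[0,0,0.05,0],[0,0,0,0]]' 1 20
python3 -m pendant '[[0,0,0,0],[0,0,0,0],[0,0,0,0],[0,0,0,0],[0,0,0,0],[0,0,0,0],[0,0,0,0],[0,0,0,0],[0,0,0,0],[0,0,0,0]]' 0.2 25
python3 - <<'E'
from h import *
cv2.imwrite('pics/w2.png',get_image('wrist'));cv2.imwrite('pics/s2.png',get_image('side')[200:320,290:450].repeat(4,0).repeat(4,1))
E
```

```text
time_s: 4.6
tcp_pos: [0.4602, -0.1349, 0.1145]
eef_rot: [3.141, -0.0, 0.338]
force: [-0.6, 0.6, 0.7]
finger_gap: 0.0868
time_s: 5.6
tcp_pos: [0.46, -0.1349, 0.1145]
eef_rot: [3.141, -0.0, 0.338]
force: [0.4, -0.4, -0.2]
finger_gap: 0.0237
```

View pics/w2.png

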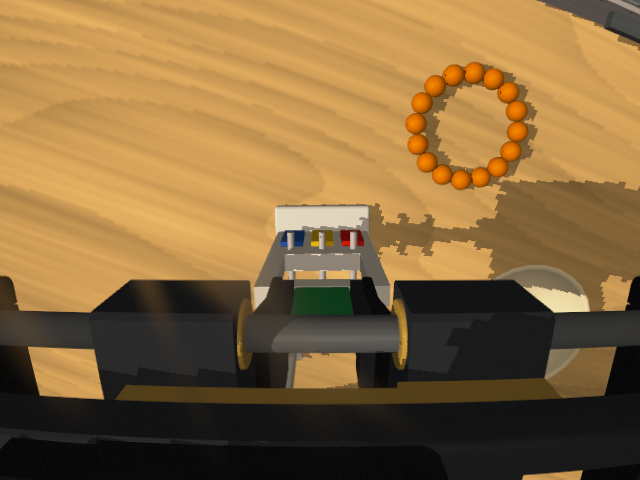

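View pics/s2.png

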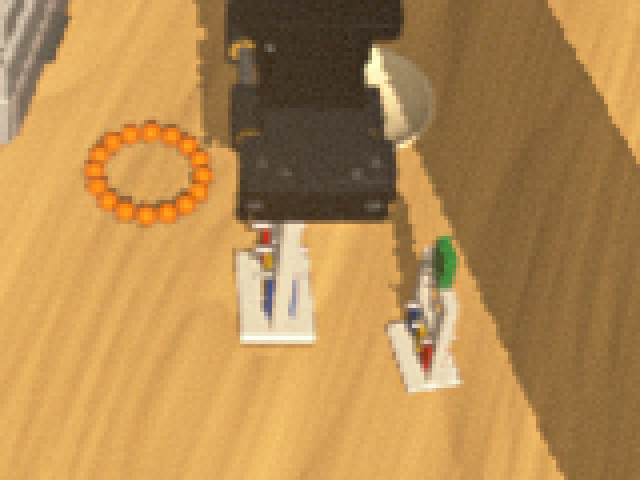

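```bash
python3 -m pendant '[[0,0,-0.1,0],[0,0,-0.3,0],[0,0,-0.5,0],[0,0,-0.6,0],[0,0,-0.6,0],[0,0,-0.6,0],[0,0,-0.5,0],[0,0,-0.3,0.061],[0,0,-0.1,0.062],[0,0,-0.05,0.061]]'
python3 -m pendant '[[0,-0.1,0,0],[0,-0.3,0,0],[0.04,-0.5,0,0],[0.04,-0.7,0,0],[0.05,-0.8,0,0],[0.05,-0.8,0,0],[0.05,-0.8,0,0],[0.05,-0.8,0,0],[0.05,-0.8,0,0],[0.04,-0.7,0,0]]'
python3 -m pendant '[[0,-0.55,0,0],[0,-0.4,0,0],[0,-0.25,0,0],[0,-0.1,0,0],[0,0,0,0],[0,0,0,0],[0,0,0,0],[0,0,0,0],[0,0,0,0],[0,0,0,0]]'
python3 - <<'E'
from h import *
np.set_printoptions(precision=4,suppress=True)
s=read_state();print(s['tcp_pos'],s['eef_rot'],s['force'],s['finger_gap'])
for n in ['wrist','side','top']:
    cv2.imwrite(f'pics/{n}3.png',get_image(n))
    for t in ['hook_seat','hook_tip','pointer','marker_mid','marker_top','holder_bar','stand','holder']:
        print(n,t,[(m['location'],round(m['confidence'],2)) for m in mark_of(n,t)][:3])
E
```

```text
time_s: 6.7
tcp_pos: [0.4597, -0.1346, 0.2612]
eef_rot: [3.141, -0.0, 0.045]
force: [-0.1, -0.2, -1.8]
finger_gap: 0.0238
time_s: 7.7
tcp_pos: [0.4611, 0.12, 0.2601]
eef_rot: [-3.141, 0.002, 0.052]
force: [-0.4, 0.8, -2.7]
finger_gap: 0.0238
time_s: 8.7
tcp_pos: [0.46, 0.1692, 0.2606]
eef_rot: [3.142, 0.0, 0.048]
force: [-0.9, -0.4, -2.2]
finger_gap: 0.024
[0.46   0.1692 0.2606] [3.1416 0.0001 0.0483] [-0.9093 -0.3547 -2.188 ] 0.023983013655495204
wrist hook_seat [([323.0, 62.5], 0.97)]
wrist hook_tip [([324.1, 106.9], 0.86), ([324.9, 235.2], 0.53)]
wrist pointer []
wrist marker_mid []
wrist marker_top [([322.1, 232.8], 0.31)]
wrist holder_bar [([322.9, 289.6], 0.73), ([610.2, 321.0], 0.63)]
wrist stand [([319.7, 289.1], 0.41)]
wrist holder [([570.2, 292.7], 0.87), ([323.8, 236.1], 0.81)]
side hook_seat [([253.9, 324.8], 0.62)]
side hook_tip [([271.8, 324.4], 0.85)]
side pointer [([215.0, 287.1], 0.96)]
side marker_mid [([216.9, 263.5], 0.74)]
side marker_top [([240.8, 267.8], 0.96)]
side holder_bar [([399.9, 270.5], 0.74)]
side stand [([218.6, 364.5], 0.9), ([214.6, 261.7], 0.66)]
side holder [([396.5, 288.0], 0.75), ([315.5, 358.2], 0.61), ([215.0, 262.9], 0.35)]
top hook_seat [([201.2, 232.7], 0.59)]
top hook_tip [([196.1, 247.8], 0.97)]
top pointer [([225.5, 181.1], 0.97)]
top marker_mid [([245.2, 175.5], 0.74)]
top marker_top [([245.9, 202.3], 0.68)]
top holder_bar [([343.7, 331.4], 0.53)]
top stand [([217.4, 198.7], 0.7)]
top holder [([207.1, 289.4], 0.71), ([347.8, 329.1], 0.59)]
```

View pics/wrist3.png

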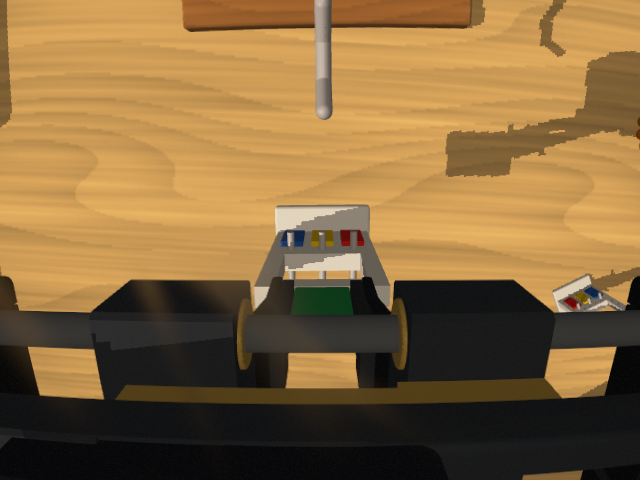

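View pics/side3.png

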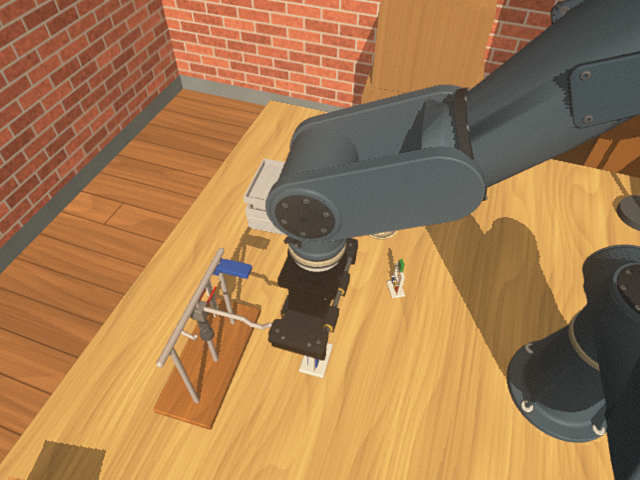

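View pics/top3.png

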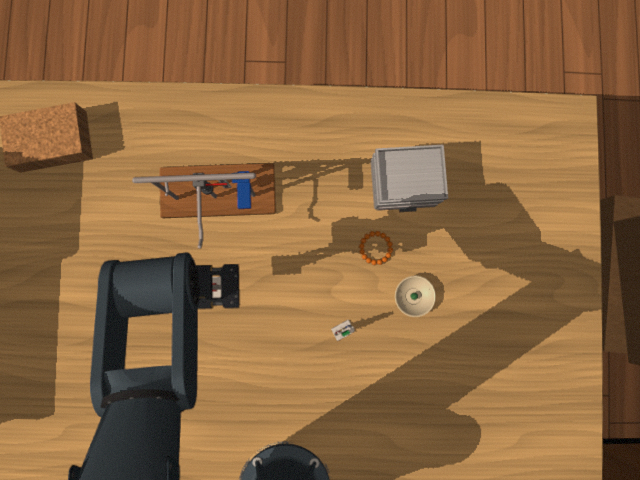

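```bash
python3 - <<'E'
from h import *
np.set_printoptions(precision=4,suppress=True)
s=read_state()
Rt=R.from_euler('xyz',s['eef_rot']).as_matrix()
def T(p): return Rt.T@(p-s['tcp_pos'])
print('tip',onz('wrist',(324.1,106.9),.225),T(onz('wrist',(324.1,106.9),.225)))
print('tipcross',tri([ray('wrist',(324.1,106.9)),ray('side',(271.8,324.4)),ray('top',(196.1,247.8))]))
print('seat',T(onz('wrist',(323,62.5),.209)), tri([ray('wrist',(323,62.5)),ray('side',(253.9,324.8)),ray('top',(201.2,232.7))]))
for r in (0,20,40,60,80,100): print(r,T(onz('wrist',(322.5,r),.217)))
E
```

```text
tip [0.5412 0.1726 0.225 ] [0.0813 0.0008 0.0356]
tipcross (array([0.5368, 0.1748, 0.2288]), [np.float64(0.004668167584190559), np.float64(0.001992345991846647), np.float64(0.003147181266755115)])
seat [0.1034 0.0004 0.0516] (array([0.5666, 0.1738, 0.2056]), [np.float64(0.0028262285128488746), np.float64(0.002999725225209074), np.float64(0.0010777890352291033)])
0 [0.1302 0.0001 0.0436]
20 [0.1213 0.0001 0.0436]
40 [0.1124 0.0001 0.0436]
60 [0.1033 0.0001 0.0436]
80 [0.0942 0.0001 0.0436]
100 [0.0849 0.0001 0.0436]
```

```bash
python3 - <<'E'
from h import *
np.set_printoptions(precision=4,suppress=True)
s=read_state()
Rt=R.from_euler('xyz',s['eef_rot']).as_matrix()
def T(p): return Rt.T@(p-s['tcp_pos'])
for c in ((190,30),(323,27.5),(465,26)): print(T(onz('wrist',c,.018)), T(onz('wrist',c,.0)))
# tab
a=cv2.imread('pics/wrist3.png'); cv2.imwrite('pics/c4.png',cv2.resize(a[0:130,180:480],None,fx=2.6,fy=2.6,interpolation=cv2.INTER_CUBIC))
for x in(-.005,0,.005):print(proj('wrist',s['tcp_pos']+Rt@np.array([x,0,-.0305])))
E
python3 -m pendant '[[0,0,0.1,0],[0,0,0.15,0],[0,0,0.06,0],[0.1,0,0,0],[0.2,0,0,0],[0.25,0,0,0],[0.25,0.01,0,0],[0.2,0,0,0],[0.1,0,0,0],[0,0,0,0]]'
python3 - <<'E'
from h import *
np.set_printoptions(precision=4,suppress=True)
s=read_state();print(s['tcp_pos'],s['force'])
cv2.imwrite('pics/w5.png',get_image('wrist'))
cv2.imwrite('pics/s5.png',cv2.resize(get_image('side')[230:430,140:390],None,fx=3,fy=3))
E
```

```text
[ 0.1638 -0.1226  0.2426] [ 0.168  -0.128   0.2606]
[0.164  0.0011 0.2426] [0.1682 0.0011 0.2606]
[0.1679 0.1332 0.2426] [0.1722 0.1392 0.2606]
[322.54   347.9467]
[322.5504 335.5127]
[322.5609 322.8002]
time_s: 11.05
tcp_pos: [0.5046, 0.1712, 0.2481]
eef_rot: [-3.142, -0.0, 0.049]
force: [-0.1, 0.4, -3.4]
finger_gap: 0.0237
[0.5046 0.1712 0.2481] [-0.0899  0.3541 -3.4323]
```

View pics/w5.png

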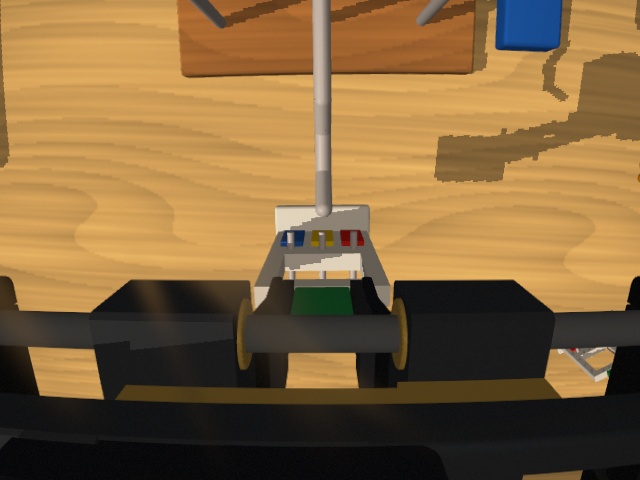

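View pics/s5.png

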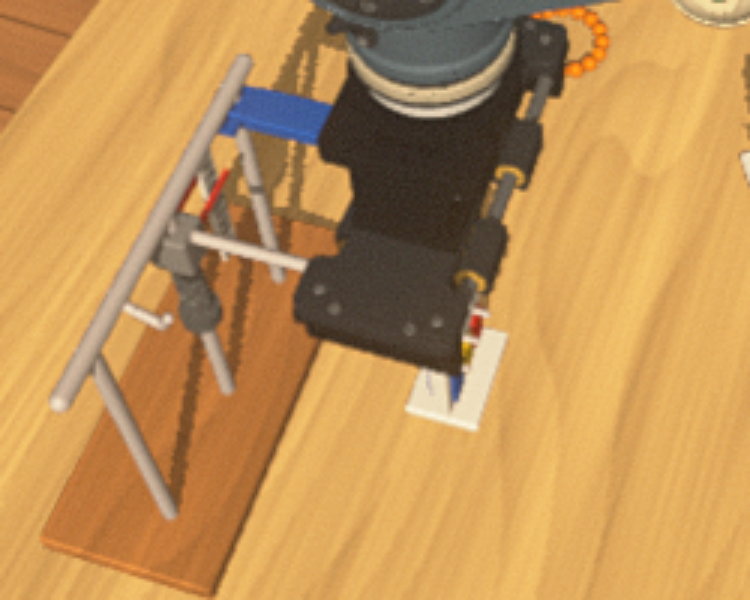

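View pics/c4.png

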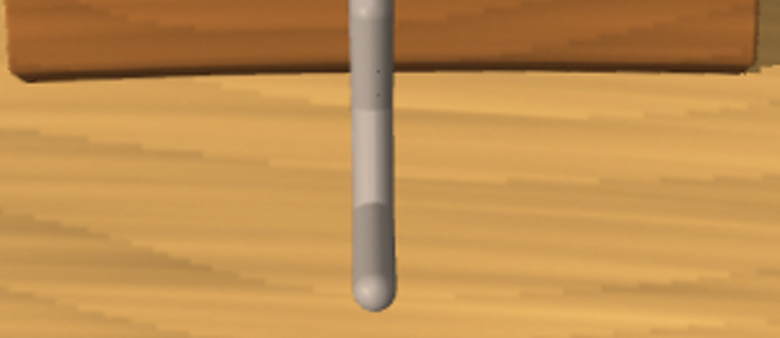

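```bash
python3 -m pendant '[[0.1,0,0,0],[0.2,0,0,0],[0.25,0,0,0],[0.25,0,0,0],[0.25,0,0,0],[0.2,0,0,0],[0.15,0,0,0],[0.08,0,0,0],[0,0,0,0],[0,0,0,0]]'
python3 - <<'E'
from h import *
np.set_printoptions(precision=4,suppress=True)
s=read_state();print(s['tcp_pos'],s['force'])
cv2.imwrite('pics/w6.png',get_image('wrist'))
cv2.imwrite('pics/s6.png',cv2.resize(get_image('side')[230:430,140:390],None,fx=3,fy=3))
print([proj('side',p).round() for p in ([.5635,.174,.209],)])
E
```

```text
time_s: 12.15
tcp_pos: [0.5626, 0.1742, 0.248]
eef_rot: [3.142, 0.001, 0.049]
force: [-0.5, -0.5, -2.4]
finger_gap: 0.0238
[0.5626 0.1742 0.248 ] [-0.4508 -0.4824 -2.4305]
[array([257., 325.])]
```

View pics/w6.png

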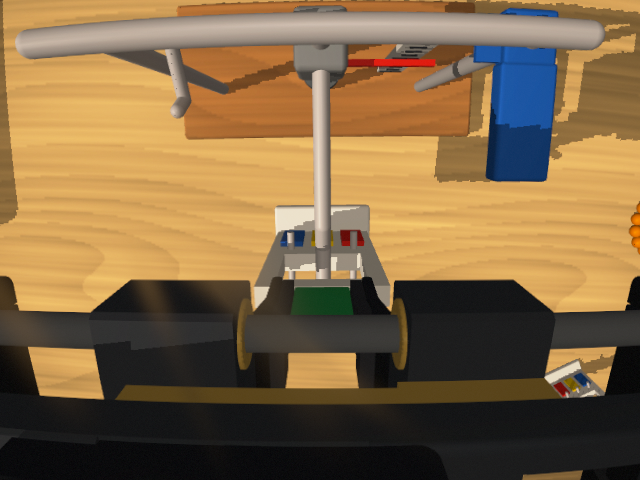

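View pics/s6.png

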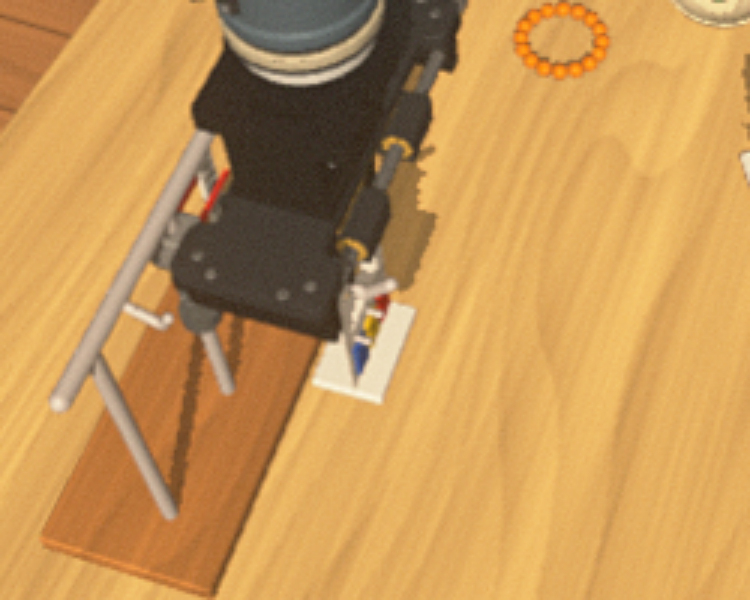

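```bash
python3 - <<'E'
from h import *
s=read_state()
Rt=R.from_euler('xyz',s['eef_rot']).as_matrix()
print(Rt.T@(onz('wrist',(322,136.5),.018)-s['tcp_pos']))
E
python3 -m pendant '[[0,0,0.05,0],[0,0,0.08,0],[0,0,0.08,0],[0,0,0.08,0],[0,0,0.07,0],[0,0,0.06,0],[0,0,0.05,0],[0,0,0.05,0],[0,0,0.05,0],[0,0,0.05,0]]'
python3 -m pendant '[[0,0,0.05,0],[0,0,0.05,0],[0,0,0.05,0],[0,0,0.05,0],[0,0,0.05,0],[0,0,0.05,0],[0,0,0.04,0],[0,0,0.03,0],[0,0,0.02,0],[0,0,0,0]]'
python3 - <<'E'
from h import *
print(np.mean([read_state()['force'] for _ in range(3)],0))
cv2.imwrite('pics/w7.png',get_image('wrist'));print(read_state()['force'])
cv2.imwrite('pics/s7.png',cv2.resize(get_image('side')[230:430,140:390],None,fx=3,fy=3));print(read_state()['force'])
E
```

```text
[6.51099717e-02 1.66129659e-04 2.30106135e-01]
time_s: 13.25
tcp_pos: [0.5631, 0.1741, 0.2233]
eef_rot: [-3.142, -0.0, 0.049]
force: [-0.1, -1.1, -1.7]
finger_gap: 0.0236
time_s: 14.25
tcp_pos: [0.563, 0.1742, 0.2077]
eef_rot: [-3.142, -0.0, 0.049]
force: [-0.4, 0.3, -1.3]
finger_gap: 0.0236
[-0.39874036  0.27039175 -1.25662324]
[-0.23219967 -0.04063356 -0.46957416]
[-0.52169657  0.29781116 -1.10416797]
```

View pics/w7.png

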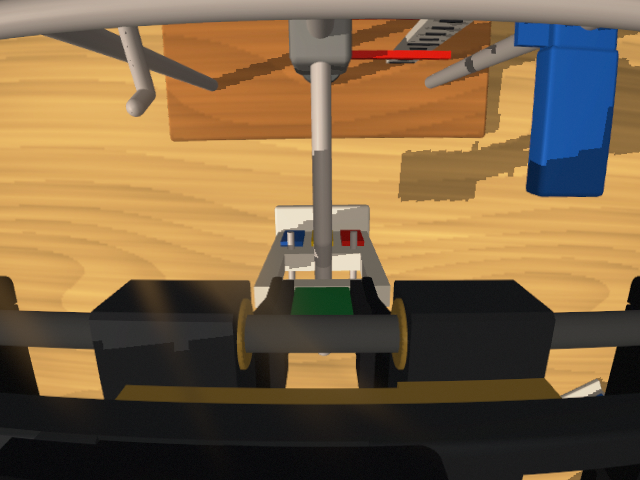

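View pics/s7.png

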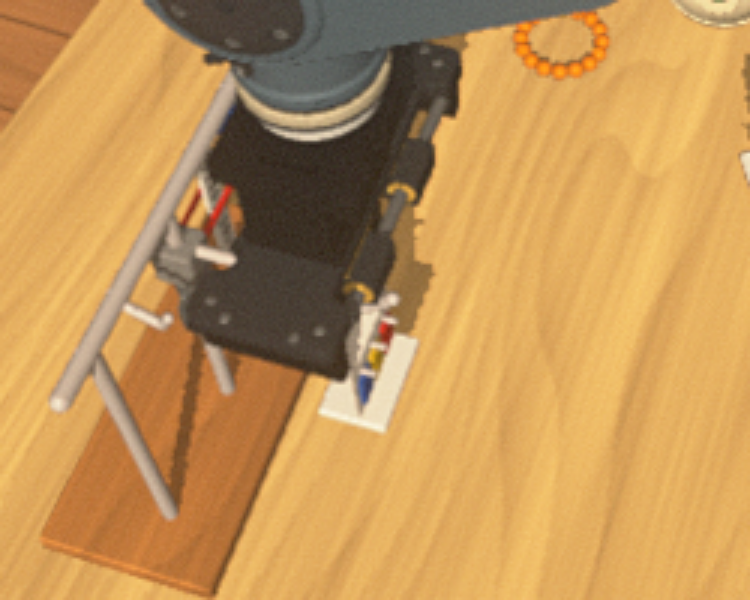

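```bash
python3 -m pendant '[[0,0,0.03,0],[0,0,0.04,0],[0,0,0.04,0],[0,0,0.04,0],[0,0,0.03,0],[0,0,0.02,0],[0,0,0,0],[0,0,0,0],[0,0,0,0],[0,0,0,0]]'
python3 - <<'E'
from h import *
f=[]
for i in range(8):
    get_image('top'); f.append(read_state()['force'][2])
print(np.round(f,2),np.mean(f))
E
```

```text
time_s: 15.35
tcp_pos: [0.5631, 0.1742, 0.1998]
eef_rot: [-3.142, -0.0, 0.049]
force: [0.6, -0.0, -0.3]
finger_gap: 0.0237
[ 0.26  0.25 -0.86 -0.4   0.35 -0.94 -0.65  1.5 ] -0.06127725525521478
```

```bash
python3 -m pendant '[[0,0,0,0],[0,0,0,0],[0,0,0,0],[0,0,0,0],[0,0,0,0],[0,0,0,0],[0,0,-0.05,0],[0,0,-0.15,0],[0,0,-0.3,0],[0,0,-0.4,0]]' 0.6
python3 -m pendant '[[0,0,-0.5,0],[0,0,-0.5,0],[0,0,-0.4,0],[0,0,-0.3,0],[0,0,-0.1,0],[0,0,0,0],[0,0,0,0],[0,0,0,0],[0,0,0,0],[0,0,0,0]]'
python3 - <<'E'
from h import *
cv2.imwrite('pics/w8.png',get_image('wrist'))
cv2.imwrite('pics/s8.png',cv2.resize(get_image('side')[230:430,140:390],None,fx=3,fy=3))
E
```

```text
time_s: 16.75
tcp_pos: [0.5628, 0.1741, 0.2364]
eef_rot: [3.142, 0.001, 0.049]
force: [0.0, 0.2, -0.2]
finger_gap: 0.0523
time_s: 17.75
tcp_pos: [0.5628, 0.1742, 0.3072]
eef_rot: [3.142, 0.001, 0.049]
force: [-0.4, -0.0, 0.3]
finger_gap: 0.0523
```

View pics/w8.png

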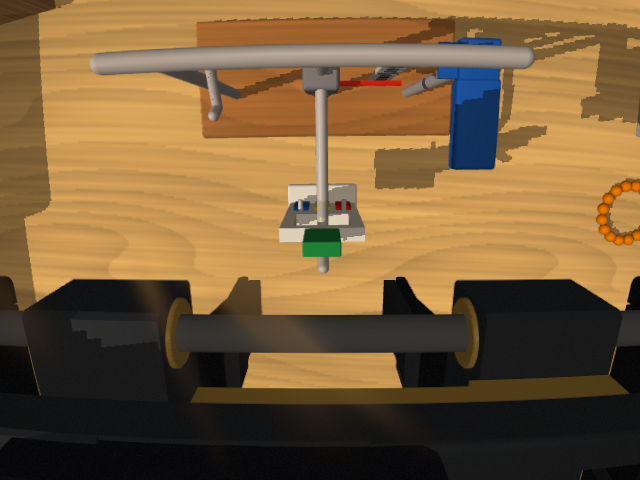

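View pics/s8.png

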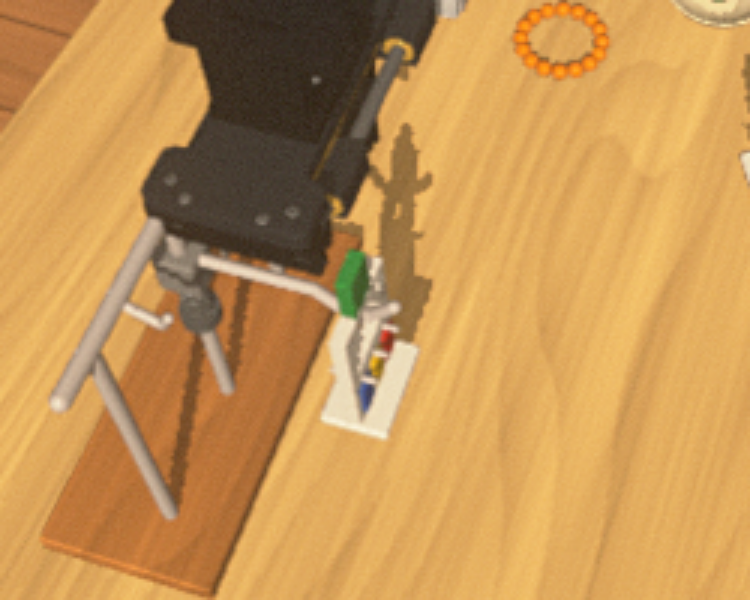

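```bash
python3 -m pendant '[[0,0,0,-0.05],[0,0,0,-0.09],[0,0,0,-0.09],[0,0,0,-0.09],[0,0,0,-0.09],[0,0,0,-0.09],[0,0,0,-0.09],[0,0,0,-0.09],[0,0,0,-0.09],[0,0,0,-0.09]]' 0
python3 -m pendant '[[0,0,0,-0.09],[0,0,0,-0.09],[0,0,0,-0.09],[0,0,0,-0.09],[0,0,0,-0.09],[0,0,0,-0.09],[0,0,0,-0.09],[0,0,0,-0.09],[0,0,0,-0.09],[0,0,0,-0.09]]'
python3 -m pendant '[[0,0,0,-0.09],[0,0,0,-0.09],[0,0,0,-0.06],[0,0,0,0],[0,0,0,0],[0,0,0,0],[0,0,0,0],[0,0,0,0],[0,0,0,0],[0,0,0,0]]'
python3 - <<'E'
from h import *
s=read_state();print(s['tcp_pos'],s['eef_rot'],s['joints'])
np.save('st9.npy',s,allow_pickle=True)
cv2.imwrite('pics/w9.png',get_image('wrist'))
for t in ['hook_seat','hook_tip','pointer','marker_mid','marker_top','holder_bar']:
    print(t,[(m['location'],round(m['confidence'],2)) for m in mark_of('wrist',t)][:3])
E
```

```text
time_s: 18.85
tcp_pos: [0.563, 0.1742, 0.3077]
eef_rot: [-3.141, 0.0, 1.406]
force: [-0.4, -0.1, 0.1]
finger_gap: 0.0005
time_s: 19.85
tcp_pos: [0.563, 0.1742, 0.3077]
eef_rot: [-3.142, -0.0, 2.819]
force: [-0.0, 0.0, 0.0]
finger_gap: 0.0004
time_s: 20.85
tcp_pos: [0.563, 0.1742, 0.3078]
eef_rot: [3.142, 0.0, -3.093]
force: [0.5, -0.9, -0.4]
finger_gap: 0.0002
[0.56302474 0.17416289 0.30776708] [ 3.14155705e+00  5.70502438e-05 -3.09296919e+00] [ 1.10505530e-01  3.93543713e-01  1.41749050e+00  3.29537753e-05
  1.33049930e+00 -1.50892210e+00]
hook_seat [([318.8, 236.3], 0.84), ([319.6, 202.9], 0.67)]
hook_tip []
pointer []
marker_mid []
marker_top []
holder_bar [([321.7, 233.3], 0.64)]
```

View pics/w9.png

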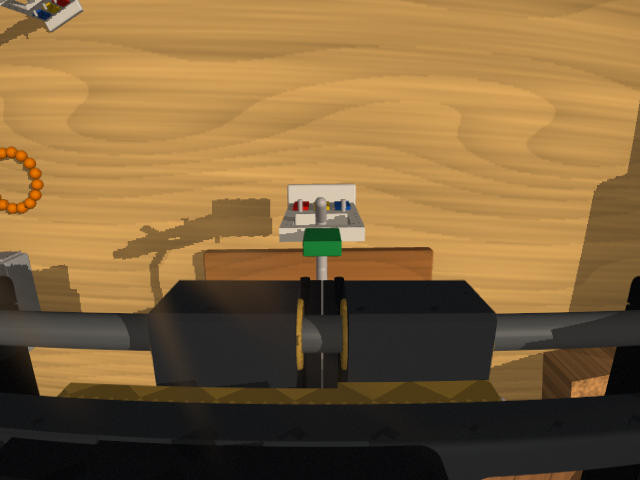

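```bash
python3 -m pendant '[[0.02,-0.15,0,0],[0.03,-0.35,0,0],[0.03,-0.5,0,0],[0.03,-0.6,0,0],[0.03,-0.55,0,0],[0.03,-0.4,0,0],[0.03,-0.25,0,0],[0,-0.1,0,0],[0,0,0,0.05],[0,0,0,0.08]]' 0
python3 -m pendant '[[0,0,0.1,0.09],[0,0,0.15,0.09],[0,0,0.2,0.09],[0,0,0.2,0.09],[0,0,0.25,0.09],[0,0,0.3,0.09],[0,0,0.3,0.09],[0,0,0.3,0.09],[0,0,0.2,0.09],[0,0,0.1,0.06]]'
python3 -m pendant '[[0,0,0.05,0],[0,0,0,0],[0,0,0,0],[0,0,0,0],[0,0,0,0],[0,0,0,0],[0,0,0,0],[0,0,0,0],[0,0,0,0],[0,0,0,0]]'
python3 - <<'E'
from h import *
s=read_state();print(s['tcp_pos'],s['eef_rot'],s['joints'])
np.save('stA.npy',s,allow_pickle=True)
cv2.imwrite('pics/wA.png',get_image('wrist'))
for n in ['wrist','side','top']:
  cv2.imwrite(f'pics/{n}A.png',get_image(n))
  for t in ['hook_seat','hook_tip','pointer','marker_mid','marker_top','holder_bar']:
    print(n,t,[(m['location'],round(m['confidence'],2)) for m in mark_of(n,t)][:3])
E
```

```text
time_s: 22.2
tcp_pos: [0.5606, 0.0581, 0.3078]
eef_rot: [3.141, -0.0, 2.982]
force: [0.8, 0.2, -0.4]
finger_gap: 0.0006
time_s: 23.2
tcp_pos: [0.5602, 0.0586, 0.2228]
eef_rot: [-3.14, -0.001, 1.616]
force: [-0.2, 0.6, -0.6]
finger_gap: 0.0005
time_s: 24.2
tcp_pos: [0.5607, 0.0579, 0.2218]
eef_rot: [3.142, 0.0, 1.62]
force: [0.2, 0.1, 0.1]
finger_gap: 0.0
[0.5606902  0.05786269 0.22175199] [3.14157029e+00 1.33684889e-05 1.61959754e+00] [-9.53793895e-02  4.45851700e-01  1.58952008e+00 -1.12037904e-05
  1.10619682e+00 -1.44175582e-01]
wrist hook_seat []
wrist hook_tip [([283.4, 21.8], 0.69), ([332.4, 65.3], 0.16)]
wrist pointer [([552.0, 147.5], 0.9), ([331.3, 63.6], 0.26)]
wrist marker_mid [([601.1, 241.1], 0.56)]
wrist marker_top [([503.9, 247.7], 0.97), ([553.5, 146.2], 0.27)]
wrist holder_bar [([338.0, 30.7], 0.67)]
side hook_seat [([257.5, 334.9], 0.74), ([378.4, 227.0], 0.28)]
side hook_tip [([218.7, 364.9], 0.7), ([268.4, 331.0], 0.69)]
side pointer [([212.5, 294.5], 0.97)]
side marker_mid [([217.0, 264.1], 0.85)]
side marker_top []
side holder_bar [([399.7, 268.2], 0.92), ([255.6, 334.3], 0.71)]
top hook_seat []
top hook_tip [([218.3, 197.7], 0.7)]
top pointer [([231.8, 181.4], 0.41)]
top marker_mid [([375.7, 246.5], 0.47), ([242.8, 174.5], 0.43)]
top marker_top [([230.7, 182.8], 0.44)]
top holder_bar [([344.2, 329.5], 0.78), ([201.5, 236.6], 0.67)]
```

View pics/wA.png

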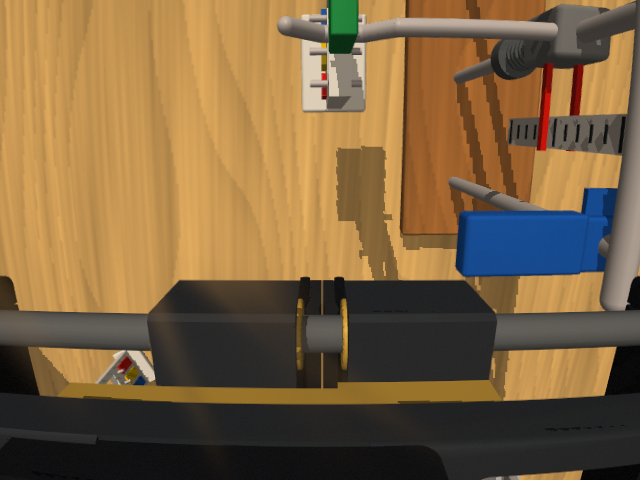

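View pics/sideA.png

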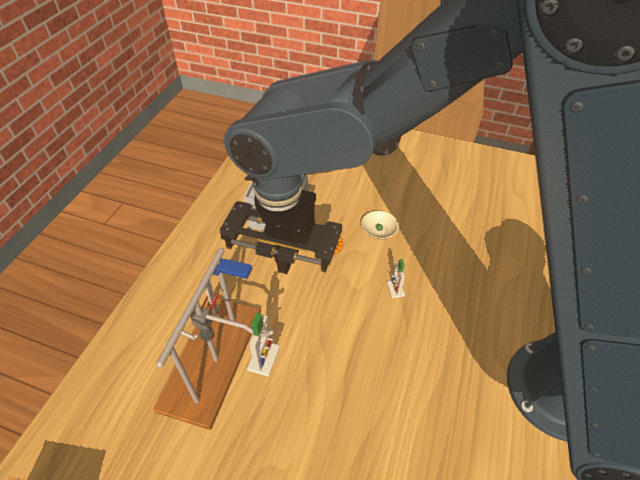

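```bash
python3 -m pendant '[[0,0.1,-0.1,0],[0,0.2,-0.2,0],[0,0.25,-0.25,0],[0,0.25,-0.25,0],[0,0.25,-0.25,0],[0,0.15,-0.15,0],[0,0.05,-0.05,0],[0,0,0,0],[0,0,0,0],[0,0,0,0]]' 0
python3 -m pendant '[[0,0,0,0],[0,0,0,0],[0,0,0,0],[0,0,0,0],[0,0,0,0],[0,0,0,0],[0,0,0,0],[0,0,0,0],[0,0,0,0],[0,0,0,0]]' 0
python3 - <<'E'
from h import *
s=read_state();print(s['tcp_pos'],s['eef_rot'])
np.save('stB.npy',s,allow_pickle=True)
cv2.imwrite('pics/wB.png',get_image('wrist'))
a=cv2.imread('pics/wA.png');b=cv2.imread('pics/wB.png')
cv2.imwrite('pics/cA.png',cv2.resize(a[40:280,440:640],None,fx=2.5,fy=2.5,interpolation=cv2.INTER_CUBIC))
for t in ['pointer','marker_mid','marker_top']: print(t,[(m['location'],round(m['confidence'],2)) for m in mark_of('wrist',t)][:3])
E
```

```text
time_s: 26.3
tcp_pos: [0.6099, 0.0604, 0.2712]
eef_rot: [-3.14, -0.0, 1.62]
force: [-0.3, 0.1, 0.7]
finger_gap: 0.0007
time_s: 27.3
tcp_pos: [0.6106, 0.0603, 0.2718]
eef_rot: [3.142, -0.0, 1.62]
force: [0.1, 0.8, -0.1]
finger_gap: 0.0007
[0.61061446 0.06033846 0.27177854] [ 3.14155312e+00 -1.84673869e-05  1.61959414e+00]
pointer [([429.5, 144.4], 0.98)]
marker_mid [([451.9, 215.6], 0.87), ([248.4, 50.4], 0.44)]
marker_top [([368.9, 218.0], 0.91)]
```

View pics/wB.png

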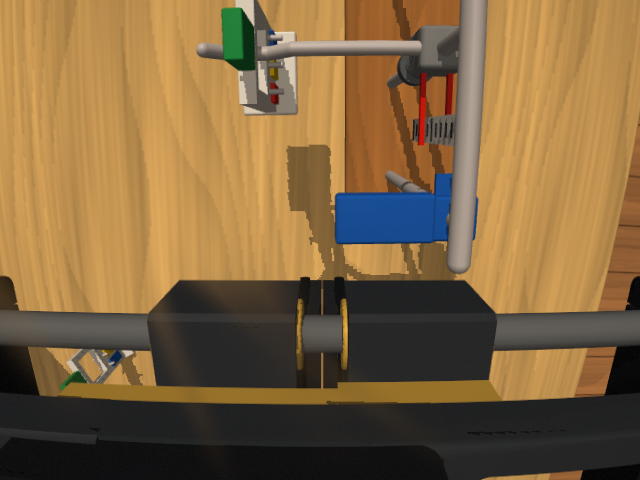

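View pics/cA.png

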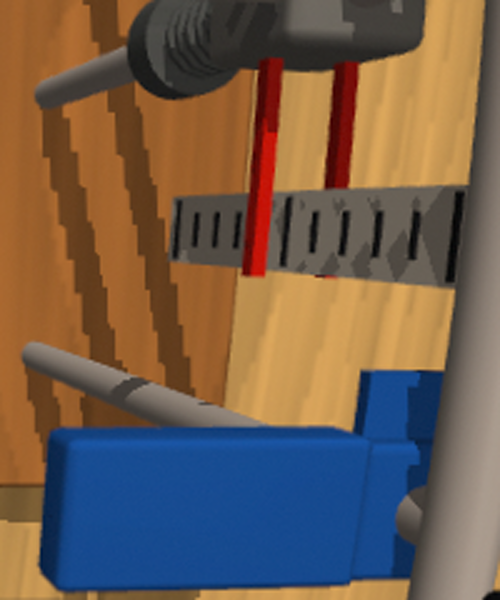

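```bash
python3 - <<'E'
from h import *
np.set_printoptions(precision=4,suppress=True)
a=cv2.imread('pics/wA.png');b=cv2.imread('pics/wB.png')
cv2.imwrite('pics/cB.png',cv2.resize(b[60:260,320:490],None,fx=3,fy=3,interpolation=cv2.INTER_CUBIC))
S={}
for n,im in (('A',a),('B',b)):
    i=im.astype(int); red=(i[...,2]>80)&(i[...,1]<i[...,2]*.25)&(i[...,0]<i[...,2]*.25)
    ys,xs=np.nonzero(red)
    for r in range(60,156,6):
        m=(ys==r)&(xs>400); print(n,r,xs[m].tolist())
E
```

```text
A 60 []
A 66 [547, 548, 549, 550, 551, 552, 578, 579, 580, 581, 582]
A 72 [546, 547, 548, 549, 550, 551, 577, 578, 579, 580, 581, 582]
A 78 [546, 547, 548, 549, 550, 551, 577, 578, 579, 580, 581]
A 84 [546, 547, 548, 549, 550, 576, 577, 578, 579, 580, 581]
A 90 [544, 545, 546, 547, 548, 549, 550, 576, 577, 578, 579, 580]
A 96 [542, 543, 544, 545, 546, 547, 548, 549, 550, 575, 576, 577, 578, 579, 580]
A 102 [542, 543, 544, 545, 546, 547, 548, 549, 575, 576, 577, 578, 579]
A 108 [542, 543, 544, 545, 546, 547, 548, 549, 574, 575, 576, 577, 578]
A 114 [540, 541, 542, 543, 544, 545, 546, 547, 548, 574, 575, 576, 577, 578]
A 120 [540, 541, 542, 543, 544, 545, 546, 547, 548]
A 126 [539, 540, 541, 542, 543, 544, 545, 546, 547]
A 132 [539, 540, 541, 542, 543, 544, 545, 546]
A 138 [540, 541, 542, 543, 544, 545, 546]
A 144 [537, 538, 539, 540, 541, 542, 543, 544, 545]
A 150 []
B 60 []
B 66 []
B 72 []
B 78 [421, 422, 423, 424, 425, 448, 449, 450, 451]
B 84 [421, 422, 423, 424, 425, 448, 449, 450, 451]
B 90 [420, 421, 422, 423, 424, 425, 447, 448, 449, 450, 451]
B 96 [420, 421, 422, 423, 424, 425, 447, 448, 449, 450, 451]
B 102 [420, 421, 422, 423, 424, 447, 448, 449, 450, 451]
B 108 [420, 421, 422, 423, 424, 446, 447, 448, 449, 450]
B 114 [419, 420, 421, 422, 423, 424]
B 120 [419, 420, 421, 422, 423, 424]
B 126 [419, 420, 421, 422, 423, 424]
B 132 [419, 420, 421, 422, 423]
B 138 [418, 419, 420, 421, 422, 423]
B 144 [418, 419, 420, 421, 422, 423]
B 150 []
```

View pics/cB.png

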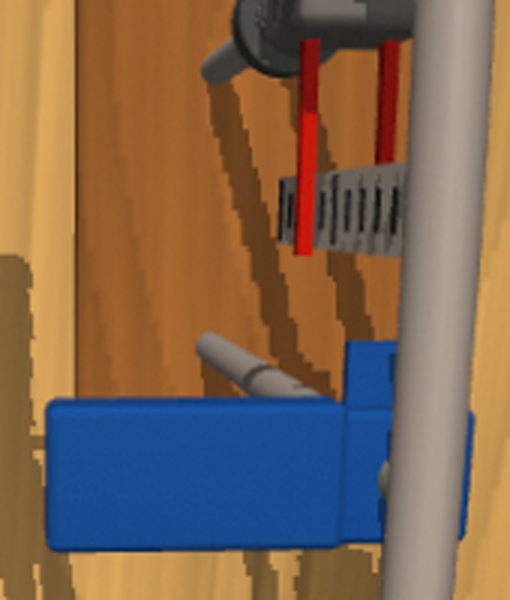

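```bash
python3 - <<'E'
from h import *
np.set_printoptions(precision=4,suppress=True)
sA=np.load('stA.npy',allow_pickle=True).item();sB=np.load('stB.npy',allow_pickle=True).item()
def t2(pa,pb): return tri([ray('wrist',pa,sA),ray('wrist',pb,sB)])
print('front',t2((541.5,149),(420.8,146)))
print('front100',t2((545.5,105),(422.2,105)))
print('backmid',t2((577,105),(449,105)))
print('net',t2((552,147.5),(429.5,144.4)))
print('mtop',t2((503.9,247.7),(368.9,218)));print('mmid',t2((601.1,241.1),(451.9,215.6)))
# side+top after vs before
for a,b in (((212.5,294.5),(225.5,181.1)),((215,287.1),(225.5,181.1)),((211,287),(226,181))):
    print('side/top',tri([ray('side',a),ray('top',b)])[0])
for z in (.205,.185,.180): 
    print(z,proj('side',[.670,.126,z]))
E
```

```text
front (array([0.6679, 0.126 , 0.1796]), [np.float64(0.0006834415710420751), np.float64(0.0006834415710420272)])
front100 (array([0.6664, 0.1488, 0.1798]), [np.float64(0.0007004367168621272), np.float64(0.0007004367168621476)])
backmid (array([0.6822, 0.15  , 0.1813]), [np.float64(0.0005074369209012956), np.float64(0.0005074369209012887)])
net (array([0.673 , 0.1272, 0.1803]), [np.float64(0.0006168613642712213), np.float64(0.0006168613642712728)])
mtop (array([0.6334, 0.0878, 0.2266]), [np.float64(0.0007689863731718742), np.float64(0.0007689863731718943)])
mmid (array([0.6776, 0.0914, 0.224 ]), [np.float64(0.00016047428590091), np.float64(0.00016047428590090768)])
side/top [0.6753 0.1311 0.1833]
side/top [0.6699 0.1273 0.2048]
side/top [0.6738 0.1279 0.2035]
0.205 [214.2019 286.3541]
0.185 [215.9829 292.5845]
0.18 [216.4183 294.1073]
```

```bash
python3 -m pendant '[[0,0,0,0.05],[0,0,0,0.09],[0,0,0,0.09],[0,0,0,0.09],[0,0,0,0.09],[0,0,0,0.09],[0,0,0,0.09],[0,0,0,0.09],[0,0,0,0.09],[0,0,0,0.09]]' 0
python3 -m pendant '[[0,0,0,0.09],[0,0,0,0.05],[0.1,-0.1,0,0],[0.17,-0.2,0,0],[0.15,-0.2,0,0],[0.1,-0.1,0,0],[0.05,-0.05,0,0],[0,0,0,0],[0,0,0,0],[0,0,0,0]]' 0
python3 - <<'E'
from h import *
s=read_state();print(s['tcp_pos'],s['eef_rot'])
cv2.imwrite('pics/wC.png',get_image('wrist'))
cv2.imwrite('pics/sC.png',cv2.resize(get_image('side')[200:400,140:390],None,fx=3,fy=3))
E
```

```text
time_s: 28.5
tcp_pos: [0.6106, 0.0603, 0.2718]
eef_rot: [-3.142, 0.0, 0.263]
force: [0.8, -0.2, 0.0]
finger_gap: -0.0
time_s: 29.5
tcp_pos: [0.6319, 0.0872, 0.2717]
eef_rot: [3.142, 0.0, 0.049]
force: [-1.0, 0.2, 0.1]
finger_gap: 0.0003
[0.63191389 0.08724167 0.27172876] [3.14150239e+00 2.88199032e-04 4.87028714e-02]
```

View pics/wC.png

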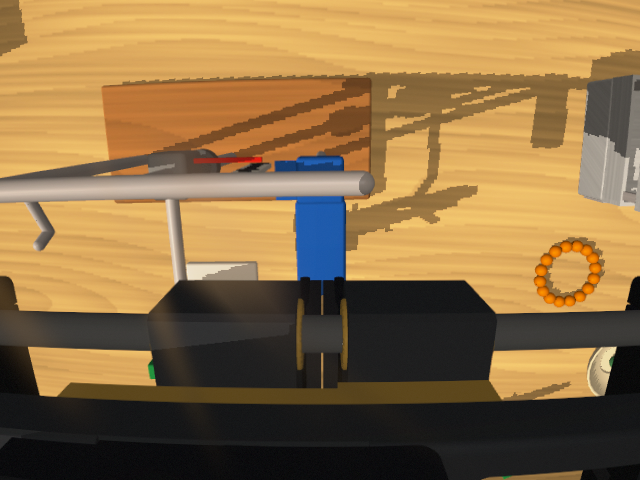

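View pics/sC.png

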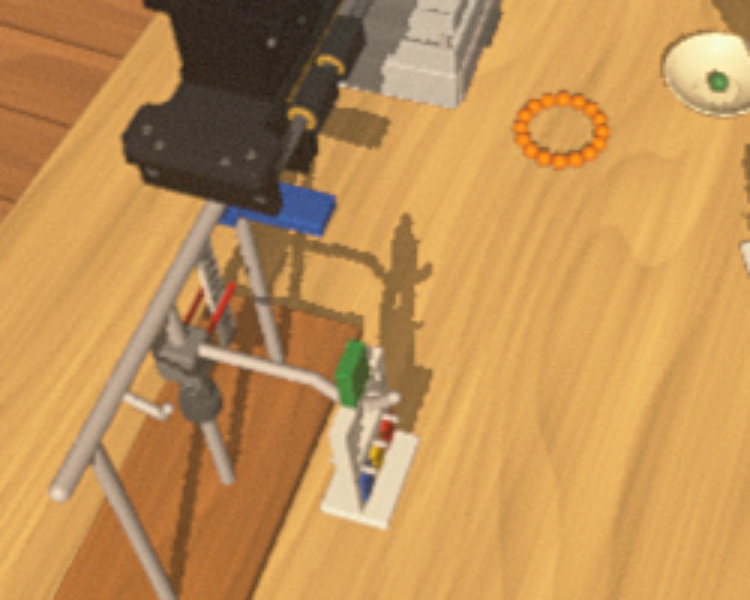

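```bash
python3 -m pendant '[[0,0,0.1,0],[0,0,0.2,0],[0,0,0.2,0],[0,0,0.15,0],[0,0,0.1,0],[0,0,0.1,0],[0,0,0.1,0],[0,0,0.1,0],[0,0,0.1,0],[0,0,0.1,0]]' 0
python3 -m pendant '[[0,0,0.1,0],[0,0,0.1,0],[0,0,0.1,0],[0,0,0.1,0],[0,0,0.1,0],[0,0,0.1,0],[0,0,0.08,0],[0,0,0.05,0],[0,0,0.02,0],[0,0,0,0]]' 0
python3 - <<'E'
from h import *
s=read_state();print(s['tcp_pos'],s['force'])
cv2.imwrite('pics/sD.png',cv2.resize(get_image('side')[200:400,140:390],None,fx=3,fy=3))
E
```

```text
time_s: 30.6
tcp_pos: [0.6323, 0.0874, 0.2218]
eef_rot: [3.142, -0.001, 0.049]
force: [-0.1, -0.2, 1.4]
finger_gap: 0.0001
time_s: 31.6
tcp_pos: [0.6319, 0.0874, 0.1915]
eef_rot: [-3.142, 0.001, 0.049]
force: [0.7, -0.2, -0.3]
finger_gap: 0.0004
[0.63192339 0.08740709 0.19153385] [ 0.66445697 -0.19526203 -0.28808394]
```

View pics/sD.png

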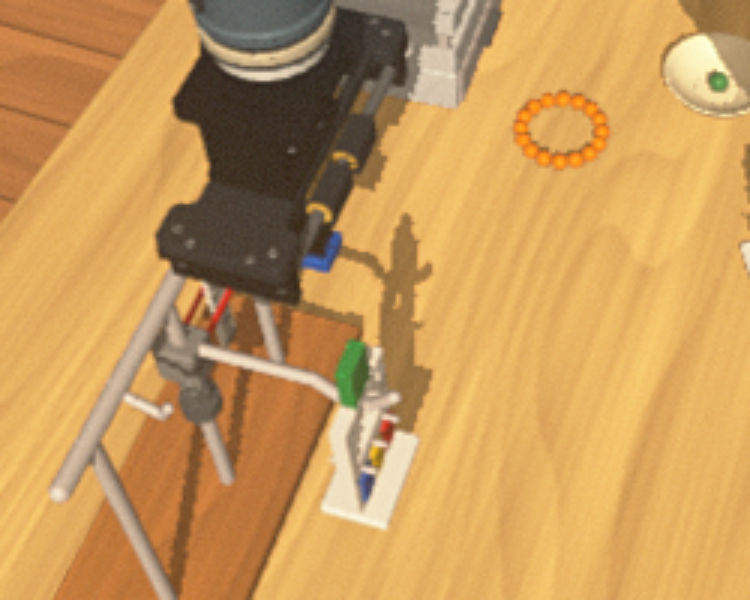

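```bash
python3 -m pendant '[[0,0,0.03,0],[0,0,0.03,0],[0,0,0.03,0],[0,0,0.015,0],[0,0,0,0],[0,0,0,0],[0,0,0,0],[0,0,0,0],[0,0,0,0],[0,0,0,0]]' 0
python3 -m pendant '[[0,0,-0.1,0],[0,0,-0.2,0],[0,0,-0.3,0],[0,0,-0.4,0],[0,0,-0.4,0],[0,0,-0.3,0],[0,0,-0.2,0],[0,0,-0.1,0],[0,0,0,-0.05],[0,0,0,-0.09]]' 0
python3 -m pendant '[[-0.1,0.1,0,0],[-0.2,0.2,0,0],[-0.2,0.2,0,0],[-0.2,0.1,0,0],[-0.1,0.05,0,-0.09],[0,0,0,-0.09],[0,0,0,-0.09],[0,0,0,-0.09],[0,0,0,-0.09],[0,0,0,-0.09]]' 0
python3 -m pendant '[[0,0,0,-0.09],[0,0,0,-0.09],[0,0,0,-0.09],[0,0,0,-0.05],[0,0,0,0],[0,0,0,0],[0,0,0,0],[0,0,0,0],[0,0,0,0],[0,0,0,0]]' 0
python3 - <<'E'
from h import *
s=read_state();print(s['tcp_pos'],s['eef_rot'])
np.save('stE.npy',s,allow_pickle=True)
cv2.imwrite('pics/wE.png',get_image('wrist'))
for t in ['pointer','marker_mid','marker_top']: print(t,[(m['location'],round(m['confidence'],2)) for m in mark_of('wrist',t)][:3])
E
```

```text
time_s: 32.65
tcp_pos: [0.6322, 0.0874, 0.1875]
eef_rot: [-3.142, -0.0, 0.049]
force: [-0.9, 0.4, 0.2]
finger_gap: 0.0002
time_s: 33.65
tcp_pos: [0.6318, 0.0874, 0.2674]
eef_rot: [-3.141, 0.001, 0.273]
force: [0.8, -0.6, -0.1]
finger_gap: 0.0001
time_s: 34.65
tcp_pos: [0.6076, 0.0532, 0.2676]
eef_rot: [-3.141, 0.0, 1.121]
force: [0.3, -0.4, 0.2]
finger_gap: 0.0006
time_s: 35.65
tcp_pos: [0.6082, 0.0539, 0.2675]
eef_rot: [-3.142, -0.0, 1.619]
force: [0.1, -0.2, -0.2]
finger_gap: 0.0009
[0.60817236 0.05387716 0.26753101] [-3.14158244e+00 -1.50900558e-05  1.61933793e+00]
pointer []
marker_mid [([437.9, 195.3], 0.56)]
marker_top [([369.7, 194.8], 0.77)]
```

View pics/wE.png

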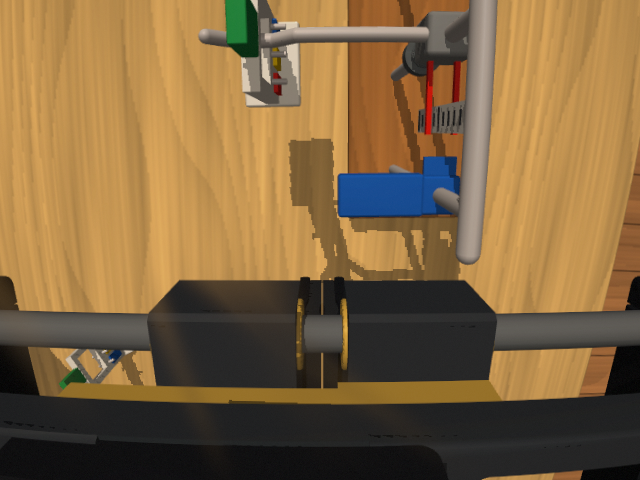

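Pointer and pushed marker are both in view (pointer end ~(428,132), tab 338–422 × 174–216). Now the lower, oblique view, kept back from the stand.

```bash
python3 -m pendant '[[0,-0.1,0.1,0],[0,-0.25,0.2,0],[0,-0.3,0.25,0],[0,-0.3,0.25,0],[0,-0.2,0.2,0],[0,-0.1,0.1,0],[0,0,0.05,0],[0,0,0,0],[0,0,0,0],[0,0,0,0]]' 0
python3 -m pendant '[[0,0,0,0],[0,0,0,0],[0,0,0,0],[0,0,0,0],[0,0,0,0],[0,0,0,0],[0,0,0,0],[0,0,0,0],[0,0,0,0],[0,0,0,0]]' 0
python3 - <<'E'
from h import *
s=read_state();print(s['tcp_pos'],s['eef_rot'])
np.save('stF.npy',s,allow_pickle=True)
cv2.imwrite('pics/wF.png',get_image('wrist'))
for n in ('wrist','side'):
  if n=='side': cv2.imwrite('pics/sF.png',get_image('side'))
  for t in ['pointer','marker_mid','marker_top']: print(n,t,[(m['location'],round(m['confidence'],2)) for m in mark_of(n,t)][:3])
a=cv2.imread('pics/wF.png');b=cv2.imread('pics/wE.png')
cv2.imwrite('pics/cF.png',cv2.resize(a[60:260,420:640],None,fx=3,fy=3,interpolation=cv2.INTER_CUBIC))
cv2.imwrite('pics/cE.png',cv2.resize(b[60:260,320:490],None,fx=3,fy=3,interpolation=cv2.INTER_CUBIC))
E
```

```text
time_s: 36.85
tcp_pos: [0.559, 0.0514, 0.2219]
eef_rot: [3.14, 0.0, 1.62]
force: [0.4, 0.3, 0.2]
finger_gap: 0.0005
time_s: 37.85
tcp_pos: [0.5582, 0.0514, 0.2215]
eef_rot: [-3.142, 0.0, 1.62]
force: [0.2, 0.9, 0.6]
finger_gap: 0.0
[0.55821266 0.05141042 0.22153856] [-3.14153919e+00  3.14275736e-06  1.61960991e+00]
wrist pointer [([557.9, 138.3], 0.77)]
wrist marker_mid [([556.0, 205.8], 0.85)]
wrist marker_top [([478.2, 211.0], 0.88)]
side pointer [([215.9, 295.1], 0.73), ([217.9, 364.3], 0.35)]
side marker_mid [([216.7, 278.7], 0.88)]
side marker_top [([244.0, 277.7], 0.6)]
```

View pics/cF.png

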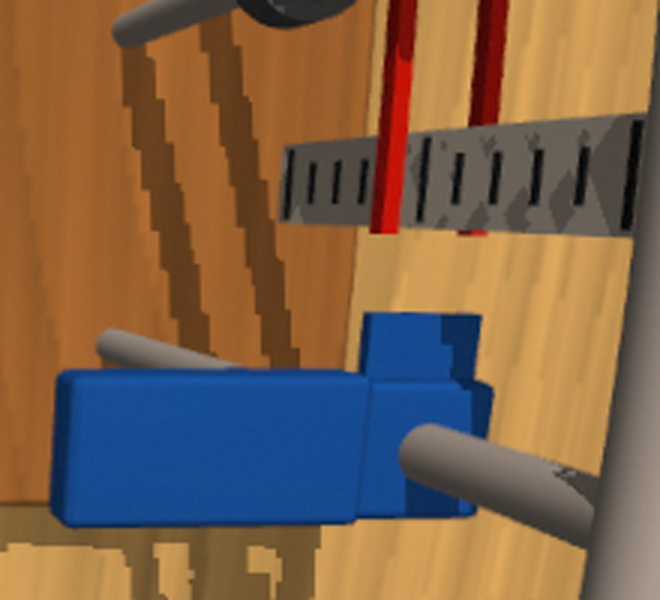

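View pics/cE.png

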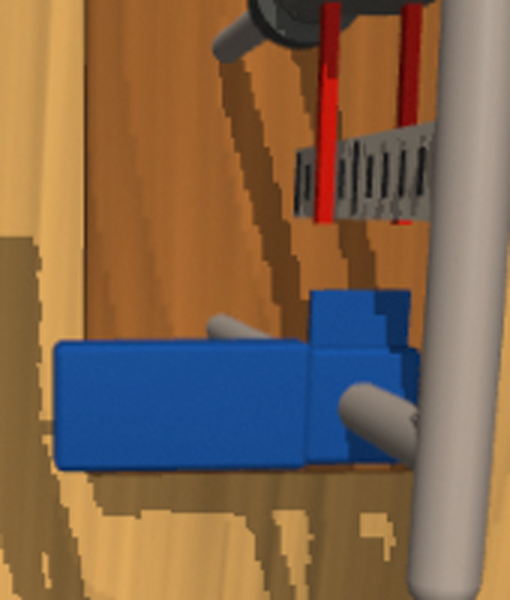

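View pics/sF.png

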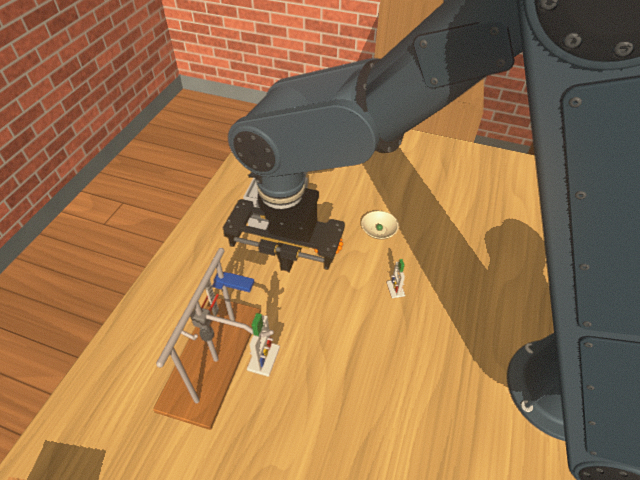

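```bash
python3 - <<'E'
from h import *
np.set_printoptions(precision=4,suppress=True)
sA=np.load('stF.npy',allow_pickle=True).item();sB=np.load('stE.npy',allow_pickle=True).item()
def t2(pa,pb): return tri([ray('wrist',pa,sA),ray('wrist',pb,sB)])
F=lambda x,y:(x/3+420-.33,y/3+60-.33); E=lambda x,y:(x/3+320-.33,y/3+60-.33)
print('ptr end',t2(F(385,233),E(325,223)))
print('ptr top R edge',t2(F(401,233),E(333,223)))
print('seam top',t2(F(365,378),E(305,350)));print('seam bot',t2(F(357,522),E(303,465)))
print('front corner',t2(F(72,372),E(60,343)),t2(F(68,522),E(60,467)))
print('hub top corner',t2(F(365,313),E(310,291)))
print('net mid',t2((556,205.8),(437.9,195.3)),'top',t2((478.2,211),(369.7,194.8)))
E
```

```text
ptr end (array([0.6684, 0.1262, 0.1784]), [np.float64(9.821164384235168e-06), np.float64(9.821164384247643e-06)])
ptr top R edge (array([0.669 , 0.1264, 0.1824]), [np.float64(2.447542042106838e-05), np.float64(2.4475420421102624e-05)])
seam top (array([0.6653, 0.1019, 0.185 ]), [np.float64(0.0005386805103833329), np.float64(0.00053868051038337)])
seam bot (array([0.6666, 0.0786, 0.1881]), [np.float64(5.410462331276146e-05), np.float64(5.41046233127544e-05)])
front corner (array([0.6167, 0.0998, 0.1806]), [np.float64(0.00010804841753603184), np.float64(0.0001080484175360992)]) (array([0.618 , 0.075 , 0.1842]), [np.float64(6.071519943606178e-05), np.float64(6.071519943605896e-05)])
hub top corner (array([0.6665, 0.1127, 0.1795]), [np.float64(4.918086050367707e-05), np.float64(4.9180860503684916e-05)])
net mid (array([0.6782, 0.0909, 0.18  ]), [np.float64(0.0011036984276698869), np.float64(0.0011036984276699005)]) top (array([0.6355, 0.0878, 0.1826]), [np.float64(0.000424699136944479), np.float64(0.00042469913694446196)])
```

```bash
python3 - <<'E'
from h import *
from scipy.optimize import least_squares
np.set_printoptions(precision=4,suppress=True)
# stand origin from marks at z known
for z in (.178,.1815,.185):
    print(z,'ptr',proj('side',[.672,.127,z]),'mid',proj('side',[.6767,.0893,z]))
print('unl',proj('side',[.672,.127,.205]))
im=cv2.imread('pics/sF.png')
cv2.imwrite('pics/csF.png',cv2.resize(im[255:325,190:270],None,fx=8,fy=8,interpolation=cv2.INTER_CUBIC))
E
```

```text
0.178 ptr [215.3712 294.8327] mid [222.4011 278.4803]
0.1815 ptr [215.064  293.7722] mid [222.124  277.3987]
0.185 ptr [214.7549 292.705 ] mid [221.8453 276.3105]
unl [212.9511 286.4755]
```

View pics/csF.png

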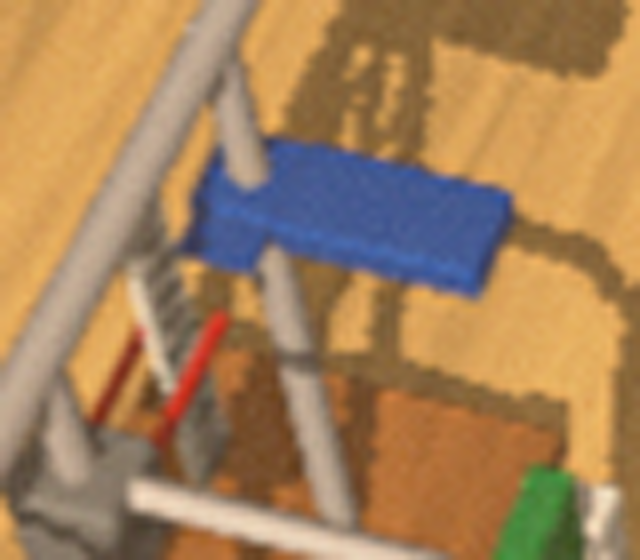

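```bash
python3 -c "
from workcell import *
print(hand_in())"
```

```text
the job is handed in; nothing more can be done
None
```

I hung the larger holder on the scale, eased it down and let go. Once the hook was still, I pushed the blue marker down to the red pointer. The job is handed in at about 38 s of the 72 s allowed, with the robot touching nothing.

- **Hanging:** The holder went on by its window. At release the hook had dipped about 24 mm, well short of bottoming out. The wrist then read about 0 N (averaged, single readings vary by about 1 N), so the hook was carrying the weight. Later pictures show it hanging with its bar across the hook.
- **Marker:** I stopped pushing with the fingertips at 187.5 mm, which puts the marker's middle at about 181.5 mm.
- **Pointer height:** Wrist-camera pairs gave 178 to 180 mm and the release height implied about 181 mm. The rougher side and top cameras gave 183 mm. The same wrist method placed the marker's top 1 to 3 mm below the fingertip height. Allowing for that, pointer and marker agree to about 1 to 2 mm.
- **Side view:** The pointer-to-marker offset in the picture matched a level pair, but this check is only good to about 3 mm.
- **Left alone:** I did not touch the dish with its marble, the bangle or the tray. In the last pictures the marble is still in its dish. The tray and bangle were mostly hidden behind the gripper there, but earlier pictures show them in place.

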